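# Seal the weld-instrument case

### The job

Stand the white desiccant canister upright in its ring inside the orange instrument case, then swing the case's lid shut and press it down against its gasket until the spring catch snaps over the lid's bar and holds it shut by itself. Feel your way: the lid cracks if it is ever pressed with more than 30 N. Leave the other things on the bench where they are.

Things in the scene. Friction and masses are not known exactly. Their poses are not given: they have to be found in the camera images.
- case: Orange open-topped instrument case bolted to the bench, 220 mm (its x) by 170 mm (its y), rim about 90 mm above the bench. Origin: centre of its underside. Its x axis runs along the hinge; hinge on its +y side, spring catch at the middle of its -y side (steel hook with a red tab, reaching 30 mm out from the wall, up to 118 mm above the bench). A foam rest 35 mm high fills the +y part inside.
- pocket (a point): Centre of the case's inner floor inside the white locating ring that takes the canister (5 mm above the bench; the ring is 52 mm inside diameter, 60 mm outside, 22 mm high, open at the top). It lies 30 mm from the case's centre towards the catch.
- canister_center (a point): Centre (half-way up) of the loose desiccant canister: white upright plastic cylinder with a blue band, 44 mm diameter, 74 mm high, about 0.12 kg; its z axis is the cylinder's axis. Standing in the ring its centre is 42 mm above the bench and its top 79 mm, below the rim.
- lid_hinge (a point): Middle of the lid's hinge line, which runs along the case's x axis 93 mm above the bench, 90 mm from the case's centre on its +y side.
- lid (a joint): Angle of the lid, rad: about 0 when shut and caught (up to 0.03 more or less), 1.57 straight up, grows as it opens. It starts standing open at 1.35 to 1.7. The hinge is stiff enough that the lid stays wherever it is left.
- press_pad (a point): Centre of the outer (top) face of the black pad on the lid, 150 mm from the hinge line: where to press (pad 70 by 30 mm). The lid is an orange plate 228 mm along the hinge and 178 mm from the hinge to its free edge, 12 mm thick, its underside in the plane of the hinge line. It can also be pushed anywhere on its outer face to swing it.
- lid_bar (a point): Middle of the steel bar (6 mm square) on the lid's free edge, 190 mm from the hinge; it snaps under the catch. Gasket and catch sit on one frame, shimmed up or down by up to 5 mm, which no reading tells: find by feel. On the gasket the push at the pad climbs about 9 N per mm; the catch snaps at 14 to 22 N and holds the lid 2 mm into the gasket; let go sooner, the lid lifts again.
- pipe_stub: Bystander: upright steel pipe stub, 60 mm diameter, 70 mm high; origin at the centre of its underside. To be left alone.
- marker_bottle: Bystander: small yellow bottle with a black cap, 48 mm diameter, 85 mm high; origin at the centre of its underside. To be left alone.
- wire_brush: Bystander: hand brush lying on the bench. To be left alone.
Not all that is in view belongs to the job. Leave any pink or purple look-alike of the part that bears canister_center alone.

How it is judged:
On the way, in this order (a step that is already met when the one before it is completed fails the run):
1. the canister stands upright in the ring in the case, let go (horizontal distance between canister_center and pocket below 0.008 m and z of canister_center in the frame of case below 0.046 m and angle between canister_center's own z axis and vertical below 0.15 rad and contact force between the fingers and canister below 0.2 N), for 0.2 s.
2. the lid is shut on its gasket, held down by the catch alone (contact force between lid and catch above 3 N and value of joint lid below 0.045 rad and contact force between each of the arm, the fingers and lid below 0.5 N), for 0.2 s.
At the end, for the whole second after the job is handed in: The canister stands upright (within 0.15 rad) in the ring, on the floor of the case, within 8 mm of the ring's centre; the lid is shut (joint below 0.045 rad) and the catch alone holds it down against the gasket (over 3 N between catch and lid), nobody touching it, all at rest (all of step 2 and horizontal distance between canister_center and pocket below 0.008 m and z of canister_center in the frame of case below 0.046 m and angle between canister_center's own z axis and vertical below 0.15 rad and velocity of joint lid below 0.05 rad/s and linear speed of canister below 0.02 m/s).
It fails at once if the robot presses on the lid with more than 30 N (contact force between any of the arm, the fingers and lid above 30 N).
It fails at once if a bystander is displaced by more than 30 mm (distance of any of pipe_stub, marker_bottle, wire_brush from where it was at the start of the episode above 0.03 m).
It also fails if it takes over 64 s, if anything falls off the work surface, if the arm or the gripper's body presses on something with over 40 N, if the wrist force passes 120 N, or if a joint passes its speed limit or range.

### The arm

A 6-joint arm with a two-finger parallel gripper is mounted at the origin on the work surface. World frame = base frame: x ahead of the robot, y to its left, z up, the work surface at z = 0. Lengths are in m, angles in rad, forces in N, time in s.
With the tool pointing down it reaches from about 0.35 to 0.775 m from the base axis. Payload 7.3 kg.
Tool frame: the origin (TCP) lies on the centre line of the jaws, within the pads' length; the fingertips stand 17 mm ahead of it and the grasp point (between the pads) lies 2 mm behind it (robot.tcp_to_tips is the distance from the TCP to the fingertips, in m); z points along the fingers, y is the line along which they close (so a half turn about z gives the same grasp; the last joint's range is limited). The gripper opens to 92 mm and grips with 3 to 60 N. Pads are 19 mm wide; open, the fingers measure 130 mm over their backs; the gripper's body (75 mm by 190 mm) begins 47 mm behind the grasp point.
Start: joints at [1.074, 0.342, 1.524, -0, 1.275, -0.146], TCP at [0.18, 0.493, 0.244] pointing down, gripper open.
Joint ranges: [-2.53, 2.53], [-0.77, 2.02], [0.04, 2.7], [-1, 4.14], [0.28, 2.66], [-3.11, 3.11]. Speed limits (rad/s): [2.57, 2.57, 3.14, 3.14, 3.14, 3.14].

### API

Orientations are given as [roll, pitch, yaw] about the fixed x, y, z axes, in that order (R = Rz(yaw) Ry(pitch) Rx(roll)).
In Python, from cell import robot gives the robot as it stands. The module is installed in compiled form; this text tells all that it offers.
- The arm moves only by the tool carry_out, never from a script. Its argument "commands" is a list of rows, each a list of 3 entries, a list of its own where there are three numbers: the shift along the tool's x, y, z in m, then the turn about the tool's z in rad, then the opening, from 0 (shut) to 1 (fully open). In form: [[[dx, dy, dz], yaw, claw], ...]. A call has 1 to 20 rows; each row shifts and turns the commanded pose from where the row before left it, along the tool's axes as they then stand; what a row does not reach is not made up. A row lasts 1/8 s, in which the tool goes at most 62.5 mm and 10.7 degrees, less where a joint would pass 70% of its speed; a pose out of reach is approached as far as the arm can. A call is refused whole if a number of a shift passes 0.0625 or a number of a turn 0.188, either way. A call with a gripper value outside its range is refused whole. The fingers move at their own pace and stop on an object; "newtons" is the grip in N (left out, the last holds). Time passes only in rows, so rows that do not move let the fingers close. It gives the time, the measured TCP pose, the force, the opening and the grip force at its end, in the units of the state.
- robot.observe(): the state, without advancing time (a new reading comes with each control period).
- robot.read_camera(name): name is "scene" or "side" or "wrist"; returns a dict with "pixels" (400x640x3 uint8, red, green, blue), "fx", "fy", "cx", "cy" (pixels), "k1" (the pictures are not rectified: a ray, as slopes to the right and down, at radius r is drawn at 1 + k1 r^2 times it, then the intrinsics apply), "view" (4x4, takes a point from world to camera coordinates); the wrist camera has in their place "T_tool_cam" (4x4, takes a point from camera to tool coordinates, whose origin is the TCP and whose axes are the flange's). Camera axes: x right, y up, looking along -z (the intrinsics and any distortion apply to the point x, -y, -z); pixel columns grow to the right and rows downward; lengths in m; the calibration is good to about 2 mm. A picture is of the moment at which its call begins: read the wrist's pose just before it. There is no depth.
- robot.hand_in(): hands the job in; it is judged then, once.
Trained networks look in a picture, given as the dict that the camera call returned (one of the last four; its "shot" number tells which), for a name from the list of things; names that differ only in an ending like _2 or _b are one class to them, and where a whole thing is asked for, a point or a joint stands for the part that bears it (a point fixed in the world has none). Each returns a list of dicts, best first, with "p" (0 to 1); they miss things now and then, are a little off and sometimes report something else, mostly with a low value. They report only what shows in the picture. A call takes as long as a camera call. They do not tell look-alikes from the thing itself.
- robot.find_in(picture, name): "at" ([column, row] in pixels, amid what is visible of it).
- robot.tip_of(picture, name): "at" ([column, row] in pixels: a listed point, or the origin of a listed thing).
The state is a dict: "time": time; "qpos": joint angles; "qvel": joint speeds; "joint_efforts": joint torques, N m; "tool_pos": TCP position; "tool_rot": TCP orientation; "contact_force": force on the tool from outside, world axes, zero at the start; "torque": the same for the moment, N m; "opening": finger opening in m; "grip_force": force on a finger pad.
Only numpy, scipy, OpenCV 4.12 (cv2) and the standard library are available. Lean on these libraries where they do the work, as an engineer would, in place of code of your own. Each camera call takes 0.05 s, during which the arm holds its last target. There are 200 camera calls.

## Working session

There is one attempt and no reset: what is moved stays moved. The work goes in short steps, Python scripts to look and compute and a tool call to move; the robot and the scene stay as the last step left them, time stands still between calls to the robot, and variables do not carry over. Pictures are saved under pics/ and viewed, at most 10 in all, crops included, and the job is handed in when it is done.

Besides the shell and the picture viewer there is one more tool, called after "Call:" as a command line: name --argument value ..., lists and objects as JSON in quotes. carry_out: Moves the arm, as the interface text tells. Its arguments: {"type":"object","properties":{"commands":{"type":"array"},"newtons":{"type":"number"}},"required":["commands"]}

```bash
mkdir -p pics
cat > h.py <<'E'
import numpy as np, cv2
from cell import robot
from scipy.spatial.transform import Rotation as R
def K(c): return np.array([[c['fx'],0,c['cx']],[0,c['fy'],c['cy']],[0,0,1.]])
def view(c,st=None):
    if 'view' in c: return np.array(c['view'])
    T=np.eye(4);T[:3,:3]=R.from_euler('xyz',st['tool_rot']).as_matrix();T[:3,3]=st['tool_pos']
    return np.linalg.inv(T@np.array(c['T_tool_cam']))
def ray(c,V,px):
    u=cv2.undistortPoints(np.array([[px]],float),K(c),np.array([c['k1'],0,0,0.]))[0,0]
    Vi=np.linalg.inv(V); d=Vi[:3,:3]@np.array([u[0],-u[1],-1]); return Vi[:3,3],d/np.linalg.norm(d)
def tri(rays):
    A=0;b=0
    for o,d in rays:
        P=np.eye(3)-np.outer(d,d);A=A+P;b=b+P@o
    x=np.linalg.solve(A,b); return x,[float(np.linalg.norm((np.eye(3)-np.outer(d,d))@(x-o))) for o,d in rays]
def proj(c,V,p):
    q=(V@np.append(p,1))[:3]; return cv2.projectPoints(np.array([[q[0],-q[1],-q[2]]]),np.zeros(3),np.zeros(3),K(c),np.array([c['k1'],0,0,0.]))[0][0,0]
def atz(r,z): o,d=r; return o+d*(z-o[2])/d[2]
def save(c,n): cv2.imwrite('pics/'+n,np.array(c['pixels'])[:,:,::-1])
E
python3 - <<'E'
from h import *
st=robot.observe(); print(st['tool_rot'],st['contact_force'])
C={n:robot.read_camera(n) for n in('scene','side','wrist')}
for n,c in C.items(): save(c,n+'1.png')
for name in ['case','pocket','canister_center','lid_hinge','press_pad','lid_bar','pipe_stub','marker_bottle','wire_brush']:
    rs=[]
    for n,c in C.items():
        t=robot.tip_of(c,name)[:3]; 
        print(name,n,[(np.round(x['at'],1).tolist(),round(x['p'],2)) for x in t])
        if t and n!='wrist': rs.append(ray(c,view(c,st),t[0]['at']))
    if len(rs)==2: x,e=tri(rs); print('   ',x.round(4),np.round(e,4))
E
```

```text
[-3.14006982e+00 -1.92208349e-04  2.79081815e+00] [-0.2116312   0.36701087 -0.59297962]
case scene [([391.2, 249.1], 0.72)]
case side [([399.8, 274.6], 0.74)]
case wrist []
    [0.5332 0.1344 0.0067] [0.0018 0.0018]
pocket scene [([385.3, 243.9], 0.9)]
pocket side [([394.2, 265.9], 0.92)]
pocket wrist []
    [0.5318 0.1173 0.0159] [0.0026 0.0026]
canister_center scene [([296.7, 232.9], 0.78), ([264.6, 209.8], 0.73), ([304.7, 199.0], 0.56)]
canister_center side [([267.4, 200.9], 0.88), ([292.1, 229.8], 0.86), ([309.7, 198.9], 0.57)]
canister_center wrist []
    [ 0.7331 -0.0033  0.2143] [0.0092 0.0092]
lid_hinge scene [([429.3, 245.4], 0.94)]
lid_hinge side [([441.8, 276.3], 0.75)]
lid_hinge wrist []
    [0.5452 0.2228 0.0897] [0.002 0.002]
press_pad scene [([453.2, 213.4], 0.95)]
press_pad side [([476.8, 217.9], 0.71)]
press_pad wrist []
    [0.5865 0.2613 0.2693] [0.0005 0.0005]
lid_bar scene [([450.5, 194.8], 0.63)]
lid_bar side [([477.1, 194.2], 0.57)]
lid_bar wrist []
    [0.5516 0.2403 0.2776] [0.0005 0.0005]
pipe_stub scene [([249.5, 170.4], 0.64)]
pipe_stub side [([267.3, 165.6], 0.91), ([442.6, 273.3], 0.51)]
pipe_stub wrist []
    [ 0.4841 -0.3287  0.005 ] [0.0012 0.0012]
marker_bottle scene [([297.2, 182.1], 0.94)]
marker_bottle side [([309.5, 180.0], 0.83)]
marker_bottle wrist []
    [ 0.4903 -0.1636  0.0501] [0.0002 0.0002]
wire_brush scene [([211.2, 204.5], 0.86), ([386.8, 244.4], 0.25)]
wire_brush side [([215.6, 187.9], 0.78)]
wire_brush wrist []
    [ 0.6314 -0.3501 -0.0037] [0.002 0.002]
```

View pics/scene1.png

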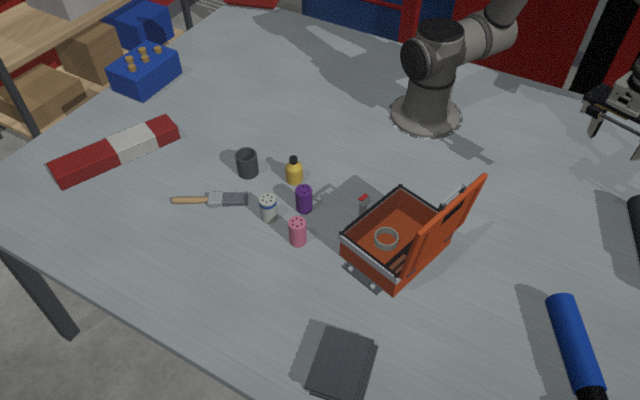

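View pics/side1.png

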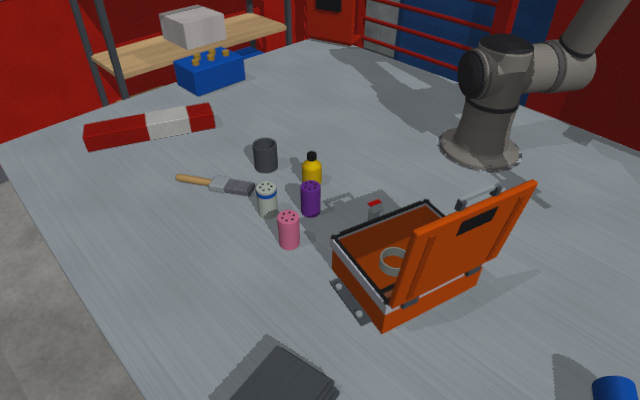

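Candidates for the canister: white with a blue band at scene (265,208) / side (266,200); pink at scene (297,232) / side (289,230); purple at scene (304,199) / side (310,199). Only the white one with the blue band fits the description. I'll confirm it in a crop.

Run:
```python
from h import *
st=robot.observe()
a=robot.read_camera('scene');b=robot.read_camera('side')
for n,p,q in [('white',(264.6,209.8),(267.4,200.9)),('pink',(296.7,232.9),(292.1,229.8)),('purple',(304.7,199),(309.7,198.9))]:
    print(n,*[np.round(z,4) for z in tri([ray(a,view(a),p),ray(b,view(b),q)])])
x=np.array(b['pixels'])[140:290,200:400,::-1]
cv2.imwrite('pics/crop.png',cv2.resize(x,None,fx=4,fy=4,interpolation=cv2.INTER_CUBIC))
for n in ['case','pocket','lid_hinge','press_pad','lid_bar']:
    r=[];w=[]
    for c in (a,b):
        t=robot.tip_of(c,n)
        if t: r.append(ray(c,view(c),t[0]['at']))
    if len(r)==2: print(n,*[np.round(z,4) for z in tri(r)], 'known z:',[atz(k,{'case':0,'pocket':.005,'lid_hinge':.093}.get(n,.25))[:2].round(4) for k in r])
print(np.array(robot.read_camera('wrist')['T_tool_cam']).round(3))
```

```text
white [ 0.586  -0.2046  0.0149] [0.0037 0.0037]
pink [ 0.6134 -0.0883  0.0219] [0.0042 0.0042]
purple [ 0.5324 -0.1161  0.0479] [0.0014 0.0014]
case [0.5573 0.1491 0.041 ] [0.0034 0.0034] known z: [array([0.5318, 0.1398]), array([0.5209, 0.1307])]
pocket [ 0.5081  0.1114 -0.0084] [0.0017 0.0017] known z: [array([0.5201, 0.1146]), array([0.5167, 0.1176])]
lid_hinge [1.6908 0.6954 1.4915] [0.0487 0.0487] known z: [array([ 0.5523, -0.2642]), array([0.5523, 0.2217])]
press_pad [0.5783 0.2585 0.2637] [0.0025 0.0025] known z: [array([0.5685, 0.2551]), array([0.5592, 0.2539])]
lid_bar [0.5276 0.2321 0.2588] [0.001 0.001] known z: [array([0.518 , 0.2312]), array([0.5174, 0.2275])]
[[ 0.001  0.958  0.285  0.077]
 [ 1.    -0.001 -0.    -0.   ]
 [-0.     0.285 -0.958 -0.142]
 [ 0.     0.     0.     1.   ]]
```

View pics/crop.png

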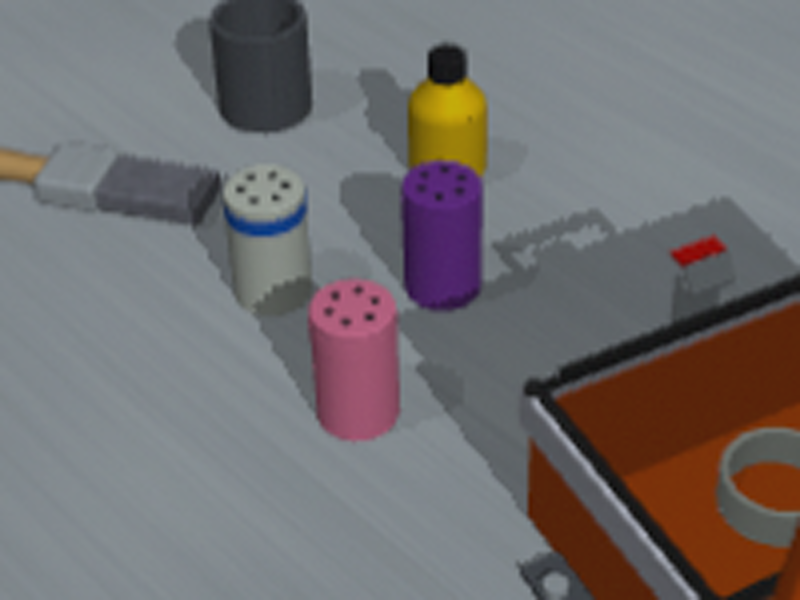

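The crop confirms it: the white canister with the blue band stands at crop (265,240), between the brush and the pink/purple decoys. I'll fly to it for a wrist view.

Call:
carry_out --commands '[[[-0.038, -0.032, 0], 0, 1], [[-0.038, -0.032, 0], 0, 1], [[-0.038, -0.032, 0], 0, 1], [[-0.038, -0.032, 0], 0, 1], [[-0.038, -0.032, 0], 0, 1], [[-0.038, -0.032, 0], 0, 1], [[-0.038, -0.032, 0], 0, 1], [[-0.038, -0.032, 0], 0, 1], [[-0.038, -0.032, 0], 0, 1], [[-0.038, -0.032, 0], 0, 1], [[-0.038, -0.032, 0], 0, 1], [[-0.038, -0.032, 0], 0, 1], [[-0.038, -0.032, 0], 0, 1], [[-0.038, -0.032, 0], 0, 1], [[-0.038, -0.032, 0], 0, 1], [[-0.038, -0.032, 0], 0, 1]]'

```text
time: 4.15
tool_pos: [0.5761, -0.1983, 0.2437]
tool_rot: [3.141, 0.0, 2.791]
contact_force: [-0.1, 0.1, -0.3]
opening: 0.0919
grip_force: 0.0
```

Call:
carry_out --commands '[[[0, 0, 0], 0.175, 1], [[0, 0, 0], 0.175, 1], [[0, 0, 0], 0.175, 1], [[0, 0, 0], 0.175, 1], [[0, 0, 0], 0.175, 1], [[0, 0, 0], 0.175, 1], [[0, 0, 0], 0.175, 1], [[0, 0, 0], 0.175, 1], [[0, 0, 0], 0, 1], [[0, 0, 0], 0, 1]]'

```text
time: 5.4
tool_pos: [0.5754, -0.1967, 0.2436]
tool_rot: [-3.142, -0.0, 1.394]
contact_force: [0.0, -0.3, -0.4]
opening: 0.0917
grip_force: 0.0
```

```bash
cat > w.py <<'E'
from h import *
import sys
st=robot.observe(); c=robot.read_camera('wrist'); V=view(c,st)
print(np.round(st['tool_pos'],4),np.round(st['tool_rot'],4),st['time'])
save(c,sys.argv[1])
for n in sys.argv[2:]:
    for t in robot.tip_of(c,n)[:3]:
        r=ray(c,V,t['at']); print(n,np.round(t['at'],1),round(t['p'],2),'z=.037',atz(r,.037).round(4),'z=.005',atz(r,.005).round(4),'z=.093',atz(r,.093).round(4))
E
python3 w.py w2.png canister_center pocket lid_hinge case marker_bottle pipe_stub wire_brush
```

```text
[ 0.5754 -0.1967  0.2436] [-3.1415e+00 -1.0000e-04  1.3941e+00] 5.4
canister_center [259.8 129.6] 0.92 z=.037 [ 0.5219 -0.1279  0.037 ] z=.005 [ 0.5158 -0.1285  0.005 ] z=.093 [ 0.5326 -0.1268  0.093 ]
canister_center [332.8 168.6] 0.8 z=.037 [ 0.5964 -0.1868  0.037 ] z=.005 [ 0.5971 -0.1928  0.005 ] z=.093 [ 0.5951 -0.1762  0.093 ]
canister_center [340.6  69.8] 0.61 z=.037 [ 0.6221 -0.0815  0.037 ] z=.005 [ 0.6251 -0.0779  0.005 ] z=.093 [ 0.6167 -0.0879  0.093 ]
marker_bottle [223.  197.7] 0.82 z=.037 [ 0.4595 -0.1986  0.037 ] z=.005 [ 0.4477 -0.2057  0.005 ] z=.093 [ 0.4802 -0.1861  0.093 ]
pipe_stub [270.5 277.9] 0.62 z=.037 [ 0.4923 -0.3161  0.037 ] z=.005 [ 0.4835 -0.334   0.005 ] z=.093 [ 0.5078 -0.2847  0.093 ]
wire_brush [375.9 273.1] 0.7 z=.037 [ 0.63   -0.3334  0.037 ] z=.005 [ 0.6339 -0.3529  0.005 ] z=.093 [ 0.6233 -0.2992  0.093 ]
wire_brush [332.5 172.6] 0.58 z=.037 [ 0.5953 -0.1914  0.037 ] z=.005 [ 0.5959 -0.1979  0.005 ] z=.093 [ 0.5942 -0.1801  0.093 ]
```

View pics/w2.png

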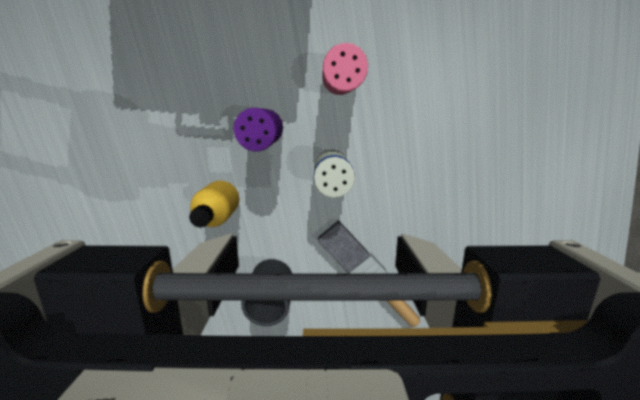

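The wrist view shows the white canister's top at (334,177). The purple one is at (257,130), pink at (345,68) and the brush tip at (330,235).

Run:
```python
from h import *
st=robot.observe()
w=robot.read_camera('wrist');a=robot.read_camera('scene');b=robot.read_camera('side')
def top(c,box):
    x0,x1,y0,y1=box; im=np.array(c['pixels'])[y0:y1,x0:x1].astype(int)
    m=(im.min(2)>150).astype(np.uint8); return m,im
# white top centre from side & scene (crop pix 265,193 -> side)
ra=ray(a,view(a),(267.5,199.5)); rb=ray(b,view(b),(200+265/4-.4,140+193/4-.4)); rw=ray(w,view(w,st),(334,177))
for z in(.07,.074,.078):print(z,atz(rw,z).round(4))
print('b,w',tri([rb,rw]),'abw',tri([ra,rb,rw]))
V=view(w,st)
for p in [(318,237),(339,221),(370,258)]: print('brush',atz(ray(w,V,p),.02).round(4))
print('purple',atz(ray(w,V,(257,130)),.074).round(3),'bottle cap',atz(ray(w,V,(202,215)),.085).round(3))
```

```text
0.07 [ 0.5955 -0.1898  0.07  ]
0.074 [ 0.5954 -0.1889  0.074 ]
0.078 [ 0.5953 -0.1881  0.078 ]
b,w (array([ 0.59505008, -0.1895016 ,  0.06938589]), [0.0006344537105440152, 0.0006344537105441068]) abw (array([ 0.5949842 , -0.18846937,  0.0693344 ]), [0.0018013375179910182, 0.0004044693274391485, 0.0015452944519010563])
brush [ 0.5627 -0.2767  0.02  ]
brush [ 0.5936 -0.2594  0.02  ]
brush [ 0.6266 -0.3196  0.02  ]
purple [ 0.526 -0.127  0.074] bottle cap [ 0.45  -0.202  0.085]
```

Call:
carry_out --commands '[[[0.0055, 0.009, 0.045], 0, 1], [[0.0055, 0.009, 0.045], 0, 1], [[0, 0, 0], 0, 1], [[0, 0, 0], 0, 1]]'

```text
time: 6.45
tool_pos: [0.5957, -0.1896, 0.1554]
tool_rot: [3.14, 0.001, 1.391]
contact_force: [0.2, -0.1, 0.2]
opening: 0.0919
grip_force: 0.0
```

```bash
python3 w.py w3.png canister_center
```

```text
[ 0.5957 -0.1896  0.1554] [3.1396e+00 6.0000e-04 1.3909e+00] 6.45
canister_center [319.2 202.8] 0.76 z=.037 [ 0.5977 -0.1919  0.037 ] z=.005 [ 0.5963 -0.2015  0.005 ] z=.093 [ 0.6001 -0.1751  0.093 ]
canister_center [220.6 144. ] 0.62 z=.037 [ 0.5235 -0.1247  0.037 ] z=.005 [ 0.513 -0.126  0.005] z=.093 [ 0.5418 -0.1223  0.093 ]
```

View pics/w3.png

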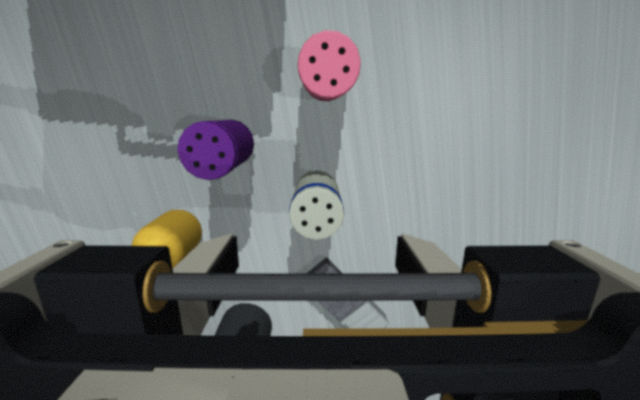

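The canister's top is now at (316,212), midway between the jaws.

Run:
```python
from h import *
st=robot.observe(); w=robot.read_camera('wrist'); V=view(w,st)
r=ray(w,V,(316.5,212.5)); print(atz(r,.074))
s0=dict(tool_pos=[.5754,-.1967,.2436],tool_rot=[-3.1415,-.0001,1.3941])
print(tri([r,ray(w,view(w,s0),(334,177))]))
```

```text
[ 0.59614238 -0.18882738  0.074     ]
(array([ 0.59568356, -0.18982634,  0.07044876]), [0.00031804611116562396, 0.0003180461111656341])
```

Call:
carry_out --commands '[[[0, 0, 0.035], 0, 1], [[0, 0, 0.035], 0, 1], [[0, 0, 0.034], 0, 1], [[0, 0, 0], 0, 1], [[0, 0, 0], 0, 1], [[0, 0, 0], 0, 1]]'

```text
time: 7.35
tool_pos: [0.5963, -0.1896, 0.0519]
tool_rot: [3.138, 0.001, 1.391]
contact_force: [0.3, -1.1, 0.9]
opening: 0.0919
grip_force: 0.0
```

Call:
carry_out --commands '[[[0, 0, 0], 0, 0.35], [[0, 0, 0], 0, 0.35], [[0, 0, 0], 0, 0.35], [[0, 0, 0], 0, 0.35], [[0, 0, 0], 0, 0.35], [[0, 0, 0], 0, 0.35]]' --newtons 15

```text
time: 8.1
tool_pos: [0.5951, -0.1891, 0.0496]
tool_rot: [-3.142, -0.0, 1.391]
contact_force: [0.1, -0.4, -0.8]
opening: 0.0437
grip_force: 15.0
```

Call:
carry_out --commands '[[[0, 0, -0.03], 0, 0.35], [[0, 0, -0.055], 0, 0.35], [[0, 0, -0.055], 0, 0.35], [[0, 0, -0.055], 0, 0.35], [[0.051, -0.0258, 0], 0, 0.35], [[0.051, -0.0258, 0], 0, 0.35], [[0.051, -0.0258, 0], 0, 0.35], [[0.051, -0.0258, 0], 0, 0.35], [[0, 0, 0], 0, 0.35]]'

```text
time: 9.22
tool_pos: [0.5287, 0.0335, 0.2449]
tool_rot: [-3.141, -0.001, 1.396]
contact_force: [-0.4, 0.4, -1.0]
opening: 0.0439
grip_force: 15.0
```

Call:
carry_out --commands '[[[0, 0, 0], -0.185, 0.35], [[0, 0, 0], -0.185, 0.35], [[0, 0, 0], -0.185, 0.35], [[0, 0, 0], -0.185, 0.35], [[0, 0, 0], -0.185, 0.35], [[0, 0, 0], -0.185, 0.35], [[0, 0, 0], -0.185, 0.35], [[0, 0, 0], -0.185, 0.35], [[0, 0, 0], -0.185, 0.35], [[0, 0, 0], -0.185, 0.35], [[0, 0, 0], -0.185, 0.35], [[0, 0, 0], -0.185, 0.35], [[0, 0, 0], -0.185, 0.35], [[0, 0, 0], -0.185, 0.35], [[0, 0, 0], -0.185, 0.35], [[0, 0, 0], -0.185, 0.35], [[0, 0, 0], -0.185, 0.35], [[0, 0, 0], 0, 0.35], [[0, 0, 0], 0, 0.35]]'

```text
time: 11.6
tool_pos: [0.5302, 0.0295, 0.2446]
tool_rot: [3.141, -0.0, -1.752]
contact_force: [0.7, -0.1, -0.4]
opening: 0.0438
grip_force: 15.0
```

```bash
python3 w.py w4.png pocket case lid_hinge lid_bar press_pad canister_center
```

```text
[0.5302 0.0295 0.2446] [ 3.1415e+00 -1.0000e-04 -1.7516e+00] 11.6
pocket [337.2 231.5] 0.67 z=.037 [0.5163 0.0994 0.037 ] z=.005 [0.5164 0.1127 0.005 ] z=.093 [0.5163 0.076  0.093 ]
canister_center [294.1  37.1] 0.92 z=.037 [ 0.5257 -0.1265  0.037 ] z=.005 [ 0.5266 -0.1338  0.005 ] z=.093 [ 0.5241 -0.1136  0.093 ]
canister_center [215.6  95.2] 0.83 z=.037 [ 0.623  -0.0851  0.037 ] z=.005 [ 0.6328 -0.0887  0.005 ] z=.093 [ 0.6058 -0.0789  0.093 ]
```

View pics/w4.png

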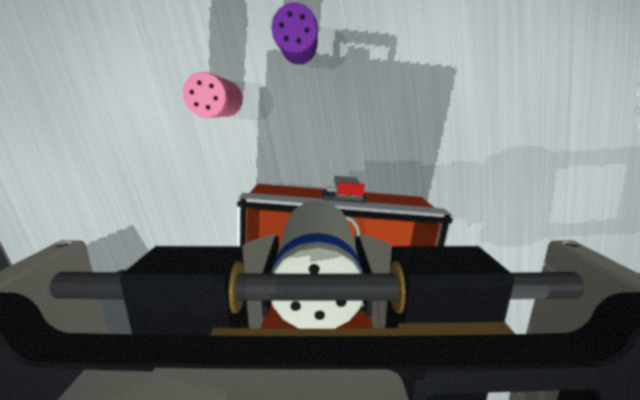

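The wrist view shows the held canister over the catch-side rim. The rim's corners are at (239,201) and (451,216) and the red tab at (349,188). I'll measure the ring and rim in the first pictures by segmentation.

Run:
```python
from h import *
st=robot.observe(); w=robot.read_camera('wrist'); V=view(w,st)
for p in [(239,201),(451,216)]: print('corner',[atz(ray(w,V,p),z).round(4) for z in (.09,.095)])
print('tab',atz(ray(w,V,(349,188)),.118).round(4))
a=robot.read_camera('scene');b=robot.read_camera('side')
rs=[]
for n,c,box in [('scene',a,(370,405,224,255)),('side',b,(374,416,243,280))]:
    x0,x1,y0,y1=box; im=cv2.imread(f'pics/{n}1.png')[y0:y1,x0:x1]
    hsv=cv2.cvtColor(im,cv2.COLOR_BGR2HSV)
    m=((hsv[...,1]<90)&(hsv[...,2]>60)).astype(np.uint8)
    k,l,s,ce=cv2.connectedComponentsWithStats(m); i=1+np.argmax(s[1:,4])
    print(n,s[i],ce[i]+[x0,y0]); 
    cv2.imwrite(f'pics/m_{n}.png',cv2.resize(np.hstack([im,cv2.merge([255*(l==i).astype(np.uint8)]*3)]),None,fx=9,fy=9,interpolation=cv2.INTER_NEAREST))
x=cv2.imread('pics/m_scene.png');y=cv2.imread('pics/m_side.png');
H=max(x.shape[0],y.shape[0]);x=cv2.resize(x,(560,250));y=cv2.resize(y,(660,290))
o=np.zeros((545,660,3),np.uint8);o[:250,:560]=x;o[252:542]=y;cv2.imwrite('pics/ring.png',o)
```

```text
corner [array([0.6109, 0.0266, 0.09  ]), array([0.6093, 0.0254, 0.095 ])]
corner [array([0.3949, 0.0818, 0.09  ]), array([0.3969, 0.0796, 0.095 ])]
tab [0.4985 0.0254 0.118 ]
scene [  4   3  25  24 319] [385.53918495 238.28213166]
side [  5   4  27  30 384] [390.61979167 260.02864583]
```

View pics/ring.png

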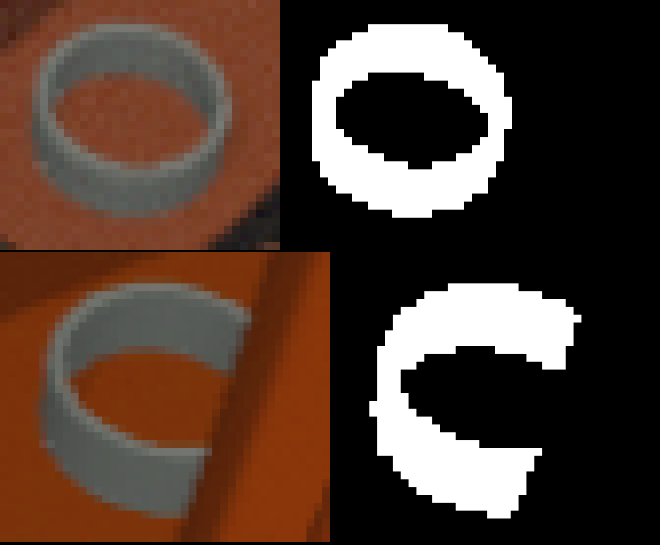

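Run:
```python
from h import *
from scipy.optimize import least_squares as ls
a=robot.read_camera('scene');b=robot.read_camera('side')
th=np.linspace(0,2*np.pi,40)
def box(c,p):
    P=np.array([proj(c,view(c),[p[0]+.03*np.cos(t),p[1]+.03*np.sin(t),z]) for t in th for z in(.005,.027)])
    return P[:,0].min(),P[:,0].max(),P[:,1].min(),P[:,1].max()
s=lambda p:np.array(box(a,p))-[373.6,398.6,226.6,250.6]
def d(p): q=box(b,p); return np.array([q[0]-378.6,q[2]-246.6])
for n,f in [('scene',s),('side',d),('both',lambda p:np.r_[s(p),d(p)])]:
    r=ls(f,[.52,.11]);print(n,r.x.round(4),f(r.x).round(1))
for n,c in(('scene',a),('side',b)): # rim outer corners projected under hypothesis
    print(n,[proj(c,view(c),np.append(np.array([.524,.1366])+sx*.11*np.array([.969,-.248])-.085*np.array([.248,.969]),.09)).round(1).tolist() for sx in(1,-1)])
```

```text
scene [0.5188 0.1115] [-0.1  0.1 -0.3  0.3]
side [0.5193 0.1106] [-0.  0.]
both [0.5191 0.1111] [-0.2 -0.1 -0.3  0.3  0.3  0.1]
scene [[339.3, 231.4], [398.6, 182.6]]
side [[332.4, 235.0], [425.4, 197.8]]
```

Call:
carry_out --commands '[[[-0.02, -0.045, 0], 0.0, 0.35], [[-0.02, -0.045, 0], 0.0, 0.35], [[0, 0, 0], 0, 0.35], [[0, 0, 0], 0, 0.35], [[0, 0, 0], 0, 0.35]]'

```text
time: 12.82
tool_pos: [0.625, 0.0535, 0.2452]
tool_rot: [-3.142, 0.0, -1.748]
contact_force: [-0.7, -0.1, -0.3]
opening: 0.0441
grip_force: 15.0
```

```bash
python3 w.py w5.png pocket case lid_hinge
```

```text
[0.625  0.0535 0.2452] [-3.1415  0.     -1.7476] 12.825
pocket [402.7 203.1] 0.9 z=.037 [0.526  0.1007 0.037 ] z=.005 [0.5182 0.1119 0.005 ] z=.093 [0.5396 0.081  0.093 ]
case [396.9 223.4] 0.91 z=.037 [0.5356 0.1259 0.037 ] z=.005 [0.5287 0.1395 0.005 ] z=.093 [0.5477 0.1022 0.093 ]
```

View pics/w5.png

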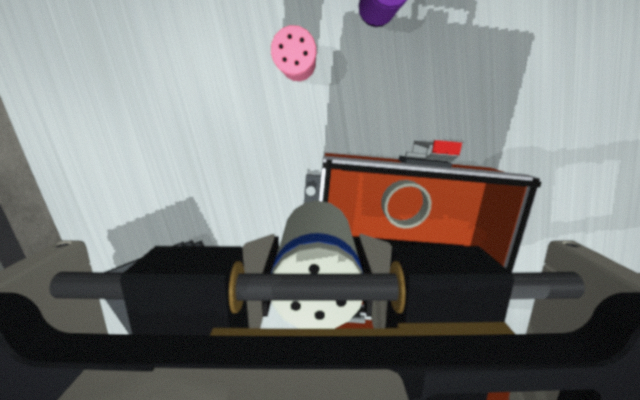

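The ring is now in clear view, its top rim centred near (406,205), with case corners at (327,162) and (540,182).

Run:
```python
from h import *
from scipy.optimize import least_squares as ls
st=robot.observe(); w=robot.read_camera('wrist'); V=view(w,st)
im=np.array(w['pixels'])[170:240,375:440]; hsv=cv2.cvtColor(im,cv2.COLOR_RGB2HSV)
m=((hsv[...,1]<90)&(hsv[...,2]>60)).astype(np.uint8)
k,l,s,ce=cv2.connectedComponentsWithStats(m); i=1+np.argmax(s[1:,4]); x,y,W,H,A=s[i]; B=np.array([x+375-.5,x+W+374.5,y+169.5,y+H+169.5]);print(s[i],B)
th=np.linspace(0,2*np.pi,60)
def box(p):
    P=np.array([proj(w,V,[p[0]+.03*np.cos(t),p[1]+.03*np.sin(t),z]) for t in th for z in(.005,.027)])
    return np.array([P[:,0].min(),P[:,0].max(),P[:,1].min(),P[:,1].max()])
r=ls(lambda p:box(p)-B,[.52,.11]);print(r.x.round(4),r.fun.round(1))
c=[atz(ray(w,V,p),.093)[:2] for p in[(327,162),(540,182)]];print(c,np.arctan2(*(c[0]-c[1])[::-1]),np.linalg.norm(c[0]-c[1]))
print('tab',atz(ray(w,V,(446,147)),.118))
yaw=st['tool_rot'][2];print('tool shift to ring:',np.array([[np.cos(yaw),np.sin(yaw)],[np.sin(yaw),-np.cos(yaw)]])@(r.x-st['tool_pos'][:2]))
```

```text
[  7  10  50  48 871] [381.5 431.5 179.5 227.5]
[0.5174 0.1092] [-0.5  0.4 -0.5  0.6]
[array([0.60979251, 0.02560901]), array([0.39823305, 0.08331742])] -0.2662976773123595 0.21928900668213422
tab [0.50264973 0.02664293 0.118     ]
tool shift to ring: [-0.03591966  0.11605837]
```

Call:
carry_out --commands '[[[0, 0, 0], 0.09, 0.35], [[-0.0088, 0.0394, 0], 0, 0.35], [[-0.0088, 0.0394, 0], 0, 0.35], [[-0.0088, 0.0394, 0], 0, 0.35], [[0, 0, 0.03], 0, 0.35], [[0, 0, 0.05], 0, 0.35], [[0, 0, 0.05], 0, 0.35], [[0, 0, 0.02], 0, 0.35], [[0, 0, 0], 0, 0.35], [[0, 0, 0], 0, 0.35], [[0, 0, 0], 0, 0.35]]'

```text
time: 14.45
tool_pos: [0.5195, 0.1103, 0.0962]
tool_rot: [-3.139, 0.001, -1.837]
contact_force: [-0.1, -1.0, -1.4]
opening: 0.0432
grip_force: 15.0
```

```bash
python3 w.py w6.png
python3 - <<'E'
from h import *
a=robot.read_camera('scene');b=robot.read_camera('side')
A=np.array(a['pixels'])[150:300,320:490,::-1];B=np.array(b['pixels'])[150:320,320:510,::-1]
A=cv2.resize(A,(395,350));B=cv2.resize(B,(395,350));W=cv2.resize(cv2.imread('pics/w6.png')[100:350],(500,200))
o=np.zeros((560,792,3),np.uint8);o[:350,:395]=A;o[:350,397:]=B;o[355:555,:500]=W;cv2.imwrite('pics/c6.png',o)
E
```

```text
[0.5195 0.1103 0.0962] [-3.1389e+00  1.0000e-03 -1.8374e+00] 14.45
```

View pics/c6.png

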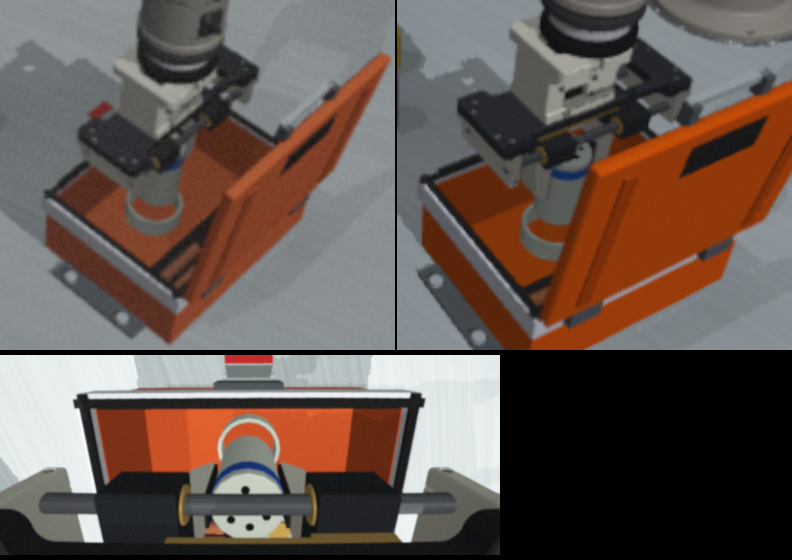

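The held canister stands centred above the ring in both room views (scene crop (155,215)) and in the wrist view. I'll lower it gently.

Call:
carry_out --commands '[[[0, 0, 0.01], 0, 0.35], [[0, 0, 0.01], 0, 0.35], [[0, 0, 0.005], 0, 0.35], [[0, 0, 0.005], 0, 0.35], [[0, 0, 0], 0, 0.35], [[0, 0, 0], 0, 0.35]]'

```text
time: 15.35
tool_pos: [0.5188, 0.1103, 0.0649]
tool_rot: [-3.141, 0.0, -1.837]
contact_force: [0.2, 0.4, -0.9]
opening: 0.0438
grip_force: 15.0
```

Call:
carry_out --commands '[[[0, 0, 0.004], 0, 0.35], [[0, 0, 0.004], 0, 0.35], [[0, 0, 0.002], 0, 0.35], [[0, 0, 0], 0, 0.35], [[0, 0, 0], 0, 0.35]]'

```text
time: 15.98
tool_pos: [0.5187, 0.1102, 0.0547]
tool_rot: [-3.142, 0.0, -1.837]
contact_force: [0.3, -0.8, -0.8]
opening: 0.0437
grip_force: 15.0
```

Call:
carry_out --commands '[[[0, 0, 0.001], 0, 0.35], [[0, 0, 0], 0, 0.75], [[0, 0, 0], 0, 0.75], [[0, 0, 0], 0, 0.75], [[0, 0, 0], 0, 0.75], [[0, 0, -0.02], 0, 0.75], [[0, 0, -0.045], 0, 0.75], [[0, 0, -0.045], 0, 0.75], [[0, 0, -0.045], 0, 0.75], [[0, 0, -0.045], 0, 0.75], [[0, 0, -0.045], 0, 0.75], [[0, 0, -0.04], 0, 0.75], [[0, 0, 0], 0, 0.75], [[0, 0, 0], 0, 0]]'

```text
time: 17.73
tool_pos: [0.5182, 0.1102, 0.3378]
tool_rot: [3.14, -0.0, -1.837]
contact_force: [0.1, -0.7, -0.2]
opening: 0.0628
grip_force: 0.0
```

Run:
```python
from h import *
st=robot.observe(); w=robot.read_camera('wrist'); V=view(w,st); print(st['tool_pos'],st['qpos'])
a=robot.read_camera('scene');b=robot.read_camera('side')
for n in ['canister_center','pocket','lid_hinge','press_pad','lid_bar']:
    R_=[]
    for nm,c in(('a',a),('b',b),('w',w)):
        for t in robot.tip_of(c,n)[:2 if n!='canister_center' else 4]:
            r=ray(c,view(c,st),t['at']); z={'canister_center':.042,'pocket':.005}.get(n,.093)
            print(n,nm,np.round(t['at']),round(t['p'],2),atz(r,z).round(4))
            if n[:3] in('pre','lid') and t['p']>.5: R_.append(r)
    if len(R_)>1: print('   tri',tri(R_))
A=np.array(a['pixels'])[130:300,320:500,::-1];B=np.array(b['pixels'])[130:320,320:550,::-1]
A=cv2.resize(A,(395,350));B=cv2.resize(B,(395,350));W=cv2.resize(np.array(w['pixels'])[:250,:,::-1],(500,200))
o=np.zeros((560,792,3),np.uint8);o[:350,:395]=A;o[:350,397:]=B;o[355:555,:500]=W;cv2.imwrite('pics/c7.png',o)
```

```text
[0.51823678 0.11021529 0.33775149] [ 6.48009287e-02  2.97531575e-01  1.33020362e+00  8.39526236e-05
  1.51535417e+00 -2.81019917e+00]
canister_center a [304. 200.] 0.82 [ 0.5292 -0.1188  0.042 ]
canister_center a [294. 232.] 0.82 [ 0.6335 -0.0862  0.042 ]
canister_center a [432. 248.] 0.47 [0.5101 0.2254 0.042 ]
canister_center b [392. 251.] 0.93 [0.5228 0.1023 0.042 ]
canister_center b [288. 233.] 0.77 [ 0.6339 -0.0723  0.042 ]
canister_center b [311. 198.] 0.73 [ 0.5246 -0.1208  0.042 ]
canister_center w [204.  49.] 0.84 [ 0.6215 -0.0843  0.042 ]
canister_center w [319. 169.] 0.71 [0.5144 0.1142 0.042 ]
pocket a [386. 245.] 0.88 [0.5297 0.1177 0.005 ]
pocket b [393. 265.] 0.82 [0.521  0.1091 0.005 ]
pocket w [312. 163.] 0.79 [0.5248 0.1087 0.005 ]
lid_hinge a [432. 246.] 0.94 [0.5451 0.2292 0.093 ]
lid_hinge b [442. 273.] 0.58 [0.5449 0.2195 0.093 ]
lid_hinge w [317. 255.] 0.97 [0.5481 0.2233 0.093 ]
   tri (array([0.54754867, 0.22424142, 0.09542115]), [0.005294404380902458, 0.0037036034689116814, 0.0018964640748532094])
press_pad a [450. 213.] 0.8 [0.4311 0.2303 0.093 ]
press_pad b [481. 218.] 0.88 [0.3732 0.1944 0.093 ]
   tri (array([0.57000828, 0.2566612 , 0.25352039]), [0.005347382761319519, 0.005347382761319437])
lid_bar a [449. 194.] 0.59 [0.3737 0.206  0.093 ]
lid_bar b [478. 192.] 0.56 [0.3045 0.148  0.093 ]
lid_bar b [266. 165.] 0.38 [ 0.5613 -0.227   0.093 ]
   tri (array([0.55042714, 0.23834107, 0.27875899]), [0.0013895268087446616, 0.0013895268087445692])
```

View pics/c7.png

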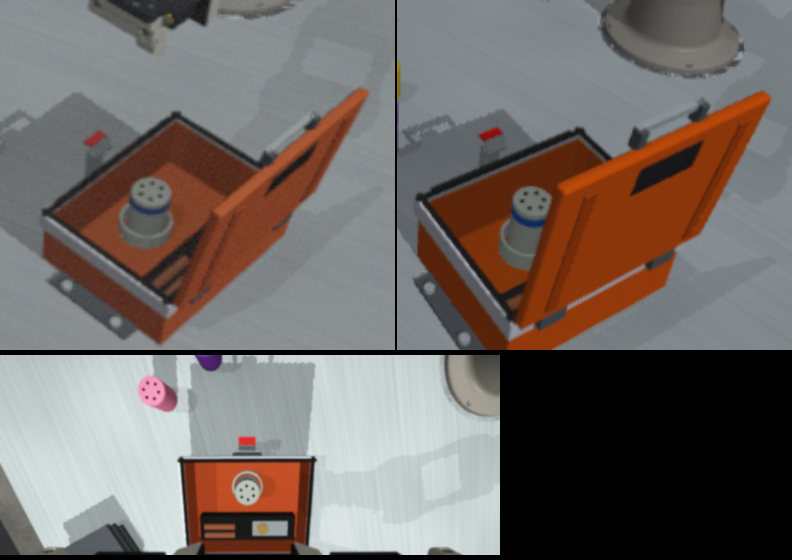

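The canister stands in its ring, at crop (150,210) in the scene view, let go and upright. The lid is still open at about 1.6 rad. Next I carry the closed fingers over and behind the lid.

Call:
carry_out --commands '[[[-0.02, 0, -0.01], 0, 0], [[-0.045, 0, 0], 0, 0], [[-0.045, 0, 0], 0, 0], [[-0.045, 0, 0], 0, 0], [[-0.045, 0, 0], 0, 0], [[0, 0, 0.02], 0, 0], [[0, 0, 0.035], 0, 0], [[0, 0, 0.035], 0, 0], [[0, 0, 0], 0, 0], [[0, 0, 0], 0, 0]]'

```text
time: 19.88
tool_pos: [0.572, 0.3034, 0.2604]
tool_rot: [-3.14, 0.001, -1.837]
contact_force: [0.1, 0.0, -0.4]
opening: 0.0007
grip_force: 0.0
```

Call:
carry_out --commands '[[[0.01, 0, 0], 0, 0], [[0.01, 0, 0], 0, 0], [[0.006, 0, 0], 0, 0], [[0.006, 0, 0], 0, 0], [[0.006, 0, 0], 0, 0], [[0.006, 0, 0], 0, 0]]' --newtons 10

```text
time: 20.62
tool_pos: [0.5599, 0.261, 0.2592]
tool_rot: [-3.141, 0.002, -1.837]
contact_force: [0.0, 1.8, 3.0]
opening: 0.0002
grip_force: 1.4
```

Call:
carry_out --commands '[[[0.0075, 0, -0.001], 0, 0], [[0.0075, 0, -0.001], 0, 0], [[0.0075, 0, 0], 0, 0], [[0.0075, 0, 0], 0, 0], [[0.0075, 0, 0.0005], 0, 0], [[0.0075, 0, 0.0005], 0, 0]]'

```text
time: 21.38
tool_pos: [0.5478, 0.2167, 0.2597]
tool_rot: [-3.141, -0.0, -1.837]
contact_force: [1.1, 1.7, 1.3]
opening: 0.0006
grip_force: 1.2
```

Call:
carry_out --commands '[[[0.0148, 0, 0.0026], 0, 0], [[0.0145, 0, 0.004], 0, 0], [[0.014, 0, 0.0054], 0, 0], [[0.0134, 0, 0.0068], 0, 0], [[0.0127, 0, 0.0081], 0, 0]]'

```text
time: 22.0
tool_pos: [0.5292, 0.1493, 0.2322]
tool_rot: [3.141, -0.0, -1.838]
contact_force: [0.9, 1.3, 1.2]
opening: 0.0005
grip_force: 0.7
```

Call:
carry_out --commands '[[[0.0118, 0, 0.0093], 0, 0], [[0.0108, 0, 0.0105], 0, 0], [[0.0097, 0, 0.0115], 0, 0], [[0.0085, 0, 0.0124], 0, 0], [[0.0072, 0, 0.0132], 0, 0]]'

```text
time: 22.62
tool_pos: [0.5167, 0.1035, 0.175]
tool_rot: [3.141, -0.0, -1.837]
contact_force: [0.0, 1.1, 0.2]
opening: 0.0005
grip_force: 0.4
```

Call:
carry_out --commands '[[[0.005, 0, 0.008], 0, 0], [[0.005, 0, 0.008], 0, 0], [[0.005, 0, 0.007], 0, 0], [[0.004, 0, 0.005], 0, 0], [[0.003, 0, 0.002], 0, 0], [[0, 0, 0], 0, 0]]'

```text
time: 23.38
tool_pos: [0.5111, 0.0826, 0.1459]
tool_rot: [3.142, -0.0, -1.838]
contact_force: [0.7, -0.5, 0.1]
opening: 0.0006
grip_force: 0.0
```

Call:
carry_out --commands '[[[0, 0, 0.002], 0, 0], [[0, 0, 0.002], 0, 0], [[0, 0, 0.002], 0, 0], [[0, 0, 0.002], 0, 0]]'

```text
time: 23.88
tool_pos: [0.5112, 0.0829, 0.1378]
tool_rot: [-3.142, 0.0, -1.837]
contact_force: [0.6, -0.5, 0.9]
opening: 0.0006
grip_force: 0.3
```

Call:
carry_out --commands '[[[0, 0, 0.0015], 0, 0], [[0, 0, 0.0015], 0, 0], [[0, 0, 0.001], 0, 0], [[0, 0, 0], 0, 0]]'

```text
time: 24.38
tool_pos: [0.5112, 0.0829, 0.1338]
tool_rot: [3.141, 0.0, -1.837]
contact_force: [-0.6, -0.8, -0.0]
opening: 0.0008
grip_force: 0.0
```

Call:
carry_out --commands '[[[0, 0, 0.001], 0, 0], [[0, 0, 0.001], 0, 0], [[0, 0, 0.001], 0, 0]]'

```text
time: 24.75
tool_pos: [0.5112, 0.0828, 0.1309]
tool_rot: [-3.141, 0.0, -1.837]
contact_force: [-0.2, -0.6, 2.0]
opening: 0.0004
grip_force: 0.8
```

Call:
carry_out --commands '[[[0, 0, 0.001], 0, 0], [[0, 0, 0.001], 0, 0]]'

```text
time: 25.0
tool_pos: [0.5112, 0.0827, 0.1289]
tool_rot: [-3.141, -0.0, -1.837]
contact_force: [-0.4, -1.1, 2.5]
opening: 0.0007
grip_force: 1.2
```

Call:
carry_out --commands '[[[0, 0, 0.001], 0, 0], [[0, 0, 0.0005], 0, 0]]'

```text
time: 25.25
tool_pos: [0.5112, 0.0828, 0.1274]
tool_rot: [-3.141, -0.0, -1.837]
contact_force: [-0.6, -1.4, 2.4]
opening: 0.0003
grip_force: 1.2
```

Call:
carry_out --commands '[[[0, 0, 0.0005], 0, 0], [[0, 0, 0.0005], 0, 0]]'

```text
time: 25.5
tool_pos: [0.5113, 0.083, 0.1264]
tool_rot: [-3.141, 0.0, -1.837]
contact_force: [-0.7, -1.7, 1.9]
opening: 0.0007
grip_force: 0.7
```

Call:
carry_out --commands '[[[0, 0, 0.0005], 0, 0], [[0, 0, 0.0003], 0, 0]]'

```text
time: 25.75
tool_pos: [0.5112, 0.0829, 0.1256]
tool_rot: [-3.142, 0.0, -1.837]
contact_force: [-0.4, -1.4, 1.7]
opening: 0.0006
grip_force: 0.8
```

Call:
carry_out --commands '[[[0, 0, 0.0005], 0, 0], [[0, 0, 0.0005], 0, 0]]'

```text
time: 26.0
tool_pos: [0.5112, 0.0829, 0.1246]
tool_rot: [-3.142, 0.0, -1.837]
contact_force: [0.4, -1.1, 0.9]
opening: 0.0007
grip_force: 0.7
```

Call:
carry_out --commands '[[[0, 0, 0.0005], 0, 0], [[0, 0, 0.0003], 0, 0]]'

```text
time: 26.25
tool_pos: [0.5112, 0.0829, 0.1238]
tool_rot: [3.142, 0.0, -1.837]
contact_force: [0.1, -0.8, 1.3]
opening: 0.0004
grip_force: 0.7
```

Call:
carry_out --commands '[[[0, 0, 0.0005], 0, 0], [[0, 0, 0.0003], 0, 0]]'

```text
time: 26.5
tool_pos: [0.5111, 0.0828, 0.123]
tool_rot: [3.142, 0.0, -1.837]
contact_force: [-0.5, -0.1, 1.4]
opening: 0.0004
grip_force: 0.7
```

Call:
carry_out --commands '[[[0, 0, 0.0005], 0, 0], [[0, 0, 0.0003], 0, 0]]'

```text
time: 26.75
tool_pos: [0.5111, 0.0828, 0.1222]
tool_rot: [3.142, 0.0, -1.837]
contact_force: [-0.4, -1.0, 1.1]
opening: 0.0002
grip_force: 0.7
```

Call:
carry_out --commands '[[[0, 0, 0.0005], 0, 0], [[0, 0, 0.0003], 0, 0]]'

```text
time: 27.0
tool_pos: [0.5112, 0.0828, 0.1216]
tool_rot: [-3.142, 0.0, -1.837]
contact_force: [-1.8, -1.0, 5.1]
opening: 0.0004
grip_force: 2.2
```

Call:
carry_out --commands '[[[0, 0, 0.0005], 0, 0], [[0, 0, 0.0003], 0, 0]]'

```text
time: 27.25
tool_pos: [0.5111, 0.0828, 0.1211]
tool_rot: [-3.141, 0.0, -1.837]
contact_force: [-2.8, -1.4, 8.5]
opening: 0.0005
grip_force: 4.1
```

Call:
carry_out --commands '[[[0, 0, 0.0005], 0, 0], [[0, 0, 0], 0, 0]]'

```text
time: 27.5
tool_pos: [0.5111, 0.0828, 0.1208]
tool_rot: [-3.141, 0.0, -1.837]
contact_force: [-3.2, -1.1, 9.2]
opening: 0.0004
grip_force: 4.5
```

Call:
carry_out --commands '[[[0, 0, 0.0005], 0, 0], [[0, 0, 0], 0, 0]]'

```text
time: 27.75
tool_pos: [0.5111, 0.0828, 0.1206]
tool_rot: [-3.141, 0.0, -1.837]
contact_force: [-3.7, -1.5, 12.2]
opening: 0.0004
grip_force: 5.5
```

Call:
carry_out --commands '[[[0, 0, 0.0005], 0, 0], [[0, 0, 0], 0, 0]]'

```text
time: 28.0
tool_pos: [0.5112, 0.0828, 0.1203]
tool_rot: [-3.141, 0.0, -1.837]
contact_force: [-4.6, -2.2, 13.6]
opening: 0.0004
grip_force: 6.6
```

Call:
carry_out --commands '[[[0, 0, 0.0005], 0, 0], [[0, 0, 0], 0, 0]]'

```text
time: 28.25
tool_pos: [0.5112, 0.0827, 0.12]
tool_rot: [-3.141, -0.0, -1.837]
contact_force: [-5.1, -3.0, 14.8]
opening: 0.0
grip_force: 7.5
```

Call:
carry_out --commands '[[[0, 0, 0.0005], 0, 0], [[0, 0, 0], 0, 0]]'

```text
time: 28.5
tool_pos: [0.5112, 0.0827, 0.1198]
tool_rot: [-3.141, 0.0, -1.837]
contact_force: [-6.5, -2.6, 16.8]
opening: 0.0004
grip_force: 8.5
```

Call:
carry_out --commands '[[[0, 0, 0.0005], 0, 0], [[0, 0, 0], 0, 0]]'

```text
time: 28.75
tool_pos: [0.5112, 0.0827, 0.1195]
tool_rot: [-3.14, 0.0, -1.837]
contact_force: [-6.7, -2.7, 20.1]
opening: 0.0002
grip_force: 9.6
```

Call:
carry_out --commands '[[[0, 0, 0.0004], 0, 0], [[0, 0, 0], 0, 0]]'

```text
time: 29.0
tool_pos: [0.5111, 0.0827, 0.1193]
tool_rot: [-3.14, 0.0, -1.837]
contact_force: [-7.8, -2.3, 20.6]
opening: 0.0002
grip_force: 10.5
```

Call:
carry_out --commands '[[[0, 0, 0.0003], 0, 0], [[0, 0, 0], 0, 0]]'

```text
time: 29.25
tool_pos: [0.5112, 0.0827, 0.1192]
tool_rot: [-3.14, 0.0, -1.837]
contact_force: [-7.9, -2.9, 21.9]
opening: 0.0006
grip_force: 11.2
```

Call:
carry_out --commands '[[[0, 0, 0.0003], 0, 0], [[0, 0, 0], 0, 0], [[0, 0, 0], 0, 0]]'

```text
time: 29.62
tool_pos: [0.5112, 0.0827, 0.119]
tool_rot: [-3.14, 0.0, -1.837]
contact_force: [-7.2, -1.8, 22.9]
opening: 0.0006
grip_force: 11.8
```

Call:
carry_out --commands '[[[0, 0, 0.0002], 0, 0], [[0, 0, 0], 0, 0], [[0, 0, 0], 0, 0]]'

```text
time: 30.0
tool_pos: [0.5112, 0.0827, 0.119]
tool_rot: [-3.14, 0.0, -1.837]
contact_force: [-7.9, -2.9, 24.3]
opening: 0.0008
grip_force: 12.3
```

Call:
carry_out --commands '[[[0, 0, -0.002], 0, 0], [[0, 0, 0], 0, 0]]'

```text
time: 30.25
tool_pos: [0.5111, 0.0827, 0.12]
tool_rot: [-3.141, 0.0, -1.837]
contact_force: [-5.8, -2.8, 16.4]
opening: 0.0007
grip_force: 8.2
```

Call:
carry_out --commands '[[[0, 0, -0.001], 0, 0], [[0, 0, 0], 0, 0]]'

```text
time: 30.5
tool_pos: [0.5112, 0.0827, 0.1204]
tool_rot: [-3.141, -0.0, -1.837]
contact_force: [-4.1, -1.6, 11.0]
opening: 0.0003
grip_force: 5.5
```

Call:
carry_out --commands '[[[0, 0, -0.0007], 0, 0], [[0, 0, 0], 0, 0]]'

```text
time: 30.75
tool_pos: [0.5111, 0.0828, 0.1205]
tool_rot: [-3.141, -0.0, -1.837]
contact_force: [-0.8, -2.2, 6.5]
opening: 0.0004
grip_force: 3.4
```

Call:
carry_out --commands '[[[0, 0, -0.0007], 0, 0], [[0, 0, 0], 0, 0]]'

```text
time: 31.0
tool_pos: [0.5112, 0.083, 0.1206]
tool_rot: [3.141, 0.0, -1.837]
contact_force: [-0.9, 0.3, 1.0]
opening: 0.0004
grip_force: 0.7
```

Call:
carry_out --commands '[[[0, 0, -0.0007], 0, 0], [[0, 0, 0], 0, 0]]'

```text
time: 31.25
tool_pos: [0.5111, 0.0829, 0.1213]
tool_rot: [3.141, 0.0, -1.837]
contact_force: [0.4, 0.3, 0.2]
opening: 0.0006
grip_force: 0.0
```

Call:
carry_out --commands '[[[0, 0, -0.004], 0, 0], [[0, 0, 0], 0, 0], [[0, 0, 0], 0, 0], [[0, 0, 0.002], 0, 0], [[0, 0, 0.001], 0, 0], [[0, 0, 0], 0, 0]]'

```text
time: 32.0
tool_pos: [0.5111, 0.0829, 0.1223]
tool_rot: [3.141, 0.0, -1.837]
contact_force: [-1.3, -0.3, 0.7]
opening: 0.0003
grip_force: 0.0
```

Call:
carry_out --commands '[[[0, 0, 0.0008], 0, 0], [[0, 0, 0], 0, 0], [[0, 0, 0], 0, 0]]'

```text
time: 32.38
tool_pos: [0.5112, 0.0829, 0.1217]
tool_rot: [-3.142, 0.0, -1.837]
contact_force: [-0.9, 0.3, -0.3]
opening: 0.0003
grip_force: 0.0
```

Call:
carry_out --commands '[[[0, 0, 0.0006], 0, 0], [[0, 0, 0], 0, 0], [[0, 0, 0], 0, 0]]'

```text
time: 32.75
tool_pos: [0.5112, 0.0829, 0.1211]
tool_rot: [-3.142, 0.0, -1.837]
contact_force: [0.2, -0.9, -0.0]
opening: 0.0005
grip_force: 0.0
```

On the way down the fingers felt 8.5 N at this height; now they feel nothing. So the lid is held lower, by the catch. I'll retreat and hand in.

Call:
carry_out --commands '[[[0, 0, -0.02], 0, 0], [[0, 0, -0.04], 0, 0], [[0, 0, -0.04], 0, 0], [[0, 0, -0.04], 0, 0], [[0, 0, 0], 0, 0], [[0, 0, 0], 0, 0], [[0, 0, 0], 0, 0], [[0, 0, 0], 0, 0]]'

```text
time: 33.75
tool_pos: [0.5108, 0.0828, 0.2601]
tool_rot: [3.14, -0.001, -1.837]
contact_force: [0.7, 0.1, 0.1]
opening: 0.0006
grip_force: 0.0
```

Run:
```python
from h import *
a=robot.read_camera('scene');b=robot.read_camera('side')
for n in('lid_bar','press_pad'):
    t=[robot.tip_of(c,n) for c in(a,b)]
    print(n,[x[0]['p'] for x in t if x]); 
    if all(t): print(tri([ray(c,view(c),x[0]['at']) for c,x in zip((a,b),t)]))
print(robot.hand_in())
```

```text
lid_bar [0.73, 0.75]
(array([0.49285927, 0.04121783, 0.07400468]), [0.004216606260115133, 0.004216606260115119])
press_pad [0.83, 0.8]
(array([0.52220065, 0.08794141, 0.11788272]), [0.001811745581526629, 0.0018117455815264605])
the job is handed in; nothing more can be done
None
```

The canister stands in its ring, and by feel the catch is holding the lid shut with the arm clear of it; peak push read about 26 N. I handed the job in at about 34 s, and it returned no verdict.

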